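# Lock the camlock coupling onto the casting pot

## Robot

A 6-joint arm with a two-finger parallel gripper is mounted at the origin on the work surface; the furniture and walls round the work are solid. World frame = base frame: x ahead of the robot, y to its left, z up, the work surface at z = 0. Lengths are in mm, angles in rad, forces in N, time in s.
With the tool pointing down it reaches from about 300 to 775 mm from the base axis. Payload 14.6 kg.
Tool frame: the origin (TCP) lies on the centre line of the jaws, within the pads' length; the fingertips stand 8 mm ahead of it and the grasp point (between the pads) lies 11 mm behind it; z points along the fingers, y is the line along which they close (so a half turn about z gives the same grasp; the last joint's range is limited). The gripper opens to 94 mm and grips with 3 to 60 N. Pads are 16 mm wide; open, the fingers measure 119 mm over their backs; the gripper's body (75 mm by 177 mm) begins 78 mm behind the grasp point.
Start: joints at [-1.265, 0.3, 1.521, -0, 1.321, -0.067], TCP at [200.316, -512.214, 213.446] pointing down, gripper open.
Joint ranges: [-3.03, 3.03], [-0.79, 2.21], [0.23, 2.52], [-1.04, 4.18], [0, 3.07], [-2.55, 2.55]. Speed limits (rad/s): [2.22, 2.22, 2.57, 3.14, 3.14, 3.14].

## Interface

Orientations are given as [roll, pitch, yaw] about the fixed x, y, z axes, in that order (R = Rz(yaw) Ry(pitch) Rx(roll)).
In Python, from workcell import bot gives the robot as it stands.
- The arm moves only by the tool jog_arm, never from a script. Its argument "moves" is a list of rows, each a list of 3 entries, a list of its own where there are three numbers: the closure, from -1 (fully open) to 1 (shut), so that 0 is half open, then the shift along the tool's x, y, z as a fraction of full scale, then the turn, a rotation vector about the tool's x, y, z as a fraction of full scale. In form: [[jaw, [x, y, z], [wx, wy, wz]], ...]. A call has 1 to 10 rows; each row shifts and turns the commanded pose from where the row before left it, along the tool's axes as they then stand; what a row does not reach is not made up. Full scale, the value 1, is 30 mm for a shift and 4 degrees for a turn. A row lasts 1/12 s, in which the tool goes at most 41.7 mm and 7.16 degrees, less where a joint would pass 70% of its speed; a pose out of reach is approached as far as the arm can. A call with a number of a shift or a turn outside -1 to 1 is refused whole. A call with a gripper value outside its range is refused whole. The fingers move at their own pace and stop on an object; the grip force is fixed at half the most. Time passes only in rows, so rows that do not move let the fingers close. It gives the time, the measured TCP pose, the force, the opening and the grip force at its end, in the units of the state.
- bot.get_obs(): the state, without advancing time (a new reading comes with each control period).
- bot.snapshot(name): name is "scene" or "top" or "wrist"; returns (picture, depth): 400x640x3 uint8, red, green, blue; 400x640 float32, mm along the optical axis (not along the pixel's ray), 0 where there is no reading.
- bot.camera_params(name): a dict with "intrinsics" (3x3 intrinsics, pixels), "k1" (the pictures are not rectified: a ray, as slopes to the right and down, at radius r is drawn at 1 + k1 r^2 times it, then the intrinsics apply), "rvec" (rotation vector, rad) and "tvec" (3), from world to camera coordinates, as OpenCV has them. Camera axes: x right, y down, z forward; pixel columns grow to the right and rows downward; lengths in mm; the calibration is good to about 2 mm. A picture is of the moment at which its call begins: read the wrist's pose just before it. camera_params takes no time and is no camera call; for the wrist camera it gives the pose at the moment of the call.
- bot.hand_in(): hands the job in; it is judged then, once.
The state is a dict: "time_s": time; "joint_pos": joint angles; "qd": joint speeds; "tau": joint torques, N m; "ee_pos": TCP position; "tool_rot": TCP orientation; "contact_force": force on the tool from outside, world axes, zero at the start; "torque": the same for the moment, N m; "gripper_width": finger opening in mm; "gripper_force": force on a finger pad.
Only numpy, scipy, OpenCV 4.12 (cv2) and the standard library are available. Lean on these libraries where they do the work, as an engineer would, in place of code of your own. Each camera call takes 0.05 s, during which the arm holds its last target. There are 200 camera calls.

## Task

Fit the loose camlock coupling over the grooved adaptor on top of the casting pot and press it gently down, with its arms still open, until it is fully home on the rim, never forcing it. Then swing its two cam arms shut against the coupling one after the other, each fully, so that it is locked, and let go. Leave the little things standing around where they are.

Things in the scene. Friction and masses are not known exactly. Their poses are not given: they have to be found in the camera images.
- coupling_mid (a point): centre of the loose camlock coupling: aluminium cup, mouth down, 46 mm round, 40 mm tall plus a 9 mm boss, a cam arm on its own +x and -x sides. This point is 20 mm above the mouth; own z = its axis, up. Grip pads on its own +y and -y sides: 50 mm apart over the outside, 18 mm wide, 8 to 34 mm above the mouth. Bore 38 mm wide, 33 mm deep. About 0.36 kg
- coupling_seat (a point): centre of the closed inner end of the coupling's bore: 33 mm above its mouth, 13 mm above coupling_mid; own axes as coupling_mid. The coupling is home when this point meets neck_rim (rigid stop)
- coupling: the same coupling; origin at the centre of its mouth
- pot: low round aluminium casting pot, 134 mm wide, 50 mm high, fixed; origin at the centre of its underside
- neck: grooved steel adaptor standing upright in the middle of the pot's top, fixed; origin 60 mm below its rim
- neck_rim (a point): centre of the adaptor's top rim, 54 to 66 mm above the pot's top. Adaptor 35.6 mm across with a 1.5 mm chamfer, so the coupling has 1.2 mm clearance all round; groove 10 to 28 mm below the rim. A brass plunger 14 mm across sticks 6 mm out of the rim: about 7 N pushes it down and it stays down; the coupling's weight alone does not
- lever_a (a joint): hinge of one steel cam arm (on the coupling's own +x side), rad: 0 = shut, standing straight up beside the coupling; grows as it swings outward; 1.45 = fully open, almost level. Starts at 1.2 to 1.45, stays where left (friction 0.03 N m). Its cam enters the groove as it shuts; with the coupling more than about 2 mm short of home the cam strikes the collar and the arm will not shut
- lever_a_grip (a point): point to pinch near that arm's free end, 56 mm from its hinge along the arm and 4 mm outward of the line through the hinge. The arm is a flat bar 11 mm wide (parallel to its hinge pin), 5 mm thick, 69 mm long from the hinge. The last 0.2 rad runs stiffer, as the cam tightens; a rigid stop ends the swing at 0
- lever_a_hinge (a point): centre of that arm's hinge pin, on the coupling's own +x side: 24 mm to the side of the coupling's axis and 12 mm above its mouth; does not move within the coupling. The pin is parallel to the coupling's own y axis
- lever_b (a joint): hinge of one steel cam arm (on the coupling's own -x side), rad: 0 = shut, standing straight up beside the coupling; grows as it swings outward; 1.45 = fully open, almost level. Starts at 1.2 to 1.45, stays where left (friction 0.03 N m). Its cam enters the groove as it shuts; with the coupling more than about 2 mm short of home the cam strikes the collar and the arm will not shut
- lever_b_grip (a point): point to pinch near that arm's free end, 56 mm from its hinge along the arm and 4 mm outward of the line through the hinge. The arm is a flat bar 11 mm wide (parallel to its hinge pin), 5 mm thick, 69 mm long from the hinge. The last 0.2 rad runs stiffer, as the cam tightens; a rigid stop ends the swing at 0
- lever_b_hinge (a point): centre of that arm's hinge pin, on the coupling's own -x side: 24 mm to the side of the coupling's axis and 12 mm above its mouth; does not move within the coupling. The pin is parallel to the coupling's own y axis
- loupe: bystander: small black watchmaker's loupe, 34 mm wide, 30 mm tall; origin at the centre of its underside
- frost_pot: bystander: frosted lidded pot, 50 mm wide, 38 mm tall; origin at the centre of its underside
- glass_vial: bystander: small clear glass vial, 24 mm wide, 44 mm tall; origin at the centre of its underside
Things that resemble listed ones, but are neither listed nor needed, are in the scene too. What is shaped like the coupling but blue is not meant.

How it is judged (in metres and radians):
On the way, in this order (a step that is already met when the one before it is completed fails the run):
1. the coupling is pressed home on the adaptor, both arms still open (z of coupling_seat in the frame of neck_rim between -0.003 and 0.0018 m and horizontal distance between coupling_seat and neck_rim below 0.0025 m and angle between the z axis of coupling_seat and the z axis of neck_rim, either way round below 0.06 rad and value of joint each of lever_a, lever_b above 0.6 rad), for 0.2 s.
2. one arm is shut while the other is still open, the coupling staying home (z of coupling_seat in the frame of neck_rim between -0.003 and 0.0018 m and horizontal distance between coupling_seat and neck_rim below 0.0025 m and angle between the z axis of coupling_seat and the z axis of neck_rim, either way round below 0.06 rad and ((value of joint lever_a below 0.15 rad and value of joint lever_b above 0.6 rad) or (value of joint lever_b below 0.15 rad and value of joint lever_a above 0.6 rad))), for 0.2 s.
At the end, for the whole second after the job is handed in: the coupling is home on the adaptor (its seat within 1.8 mm of the rim in height and 2.5 mm sideways, axes within 0.06 rad), both cam arms are shut (within 0.15 rad), and everything is at rest and released (z of coupling_seat in the frame of neck_rim between -0.003 and 0.0018 m and horizontal distance between coupling_seat and neck_rim below 0.0025 m and angle between the z axis of coupling_seat and the z axis of neck_rim, either way round below 0.06 rad and value of joint each of lever_a, lever_b below 0.15 rad and linear speed of coupling below 0.01 m/s); the robot touches nothing.
It fails at once if the coupling is forced: more than 55 N between it and the adaptor (contact force between coupling and neck above 55 N).
It fails at once if the loupe is moved more than 20 mm (distance of loupe from where it was at the start of the episode above 0.02 m).
It fails at once if the frost pot is moved more than 20 mm (distance of frost_pot from where it was at the start of the episode above 0.02 m).
It fails at once if the glass vial is moved more than 20 mm (distance of glass_vial from where it was at the start of the episode above 0.02 m).
It also fails if it takes over 72 s, if anything falls off the work surface, if the arm or the gripper's body presses on something with over 40 N, if the wrist force passes 120 N, or if a joint passes its speed limit or range.

## Working session

There is one attempt and no reset: what is moved stays moved. The work goes in short steps, Python scripts to look and compute and a tool call to move; the robot and the scene stay as the last step left them, time stands still between calls to the robot, and variables do not carry over. Pictures are saved under pics/ and viewed, at most 10 in all, crops included, and the job is handed in when it is done.

Besides the shell and the picture viewer there is one more tool, called by a JSON object that holds its "fn" and its "kwargs", one argument or row to a line. jog_arm: Moves the arm, as the interface text tells. Shift numbers are shares of 30 mm and turn numbers shares of 4 degrees, none past 1 either way. Its arguments: {"type":"object","properties":{"moves":{"type":"array","items":{"type":"array"}}},"required":["moves"]}

```bash
mkdir -p pics; ls; python3 - <<'E'
from workcell import bot
import cv2,numpy as np
for n in("scene","top"):
    im,d=bot.snapshot(n); cv2.imwrite(f"pics/{n}0.png",im[:,:,::-1]); np.savez(f"{n}0.npz",im=im,d=d)
    p=bot.camera_params(n); print(n,p)
print(bot.get_obs())
E
```

```text
pics
scene {'intrinsics': array([[416.19889029,   0.        , 322.75580621],
       [  0.        , 416.19889029, 204.36150808],
       [  0.        ,   0.        ,   1.        ]]), 'k1': -0.02237454669522716, 'rvec': array([ 0.55289511, -2.47572272,  1.44114767]), 'tvec': array([492.67710599, 222.85595239, 803.60843376])}
top {'intrinsics': array([[388.79417683,   0.        , 325.96723801],
       [  0.        , 388.79417683, 202.25066944],
       [  0.        ,   0.        ,   1.        ]]), 'k1': -0.025722912340439764, 'rvec': array([ 2.18189041, -2.01322121,  0.22354154]), 'tvec': array([-64.39672155, 579.51376019, 873.74727452])}
{'time_s': 0.1, 'joint_pos': array([-1.26460272e+00,  3.00402651e-01,  1.52148129e+00,  3.53629625e-05,
        1.32068384e+00, -6.66062001e-02]), 'qd': array([-1.59954244e-03, -3.21841704e-04, -1.45815892e-03, -4.49813852e-04,
        8.09585644e-07,  9.76282079e-04]), 'tau': array([ 2.84008805e-03, -5.32633531e+01, -3.53282726e+01,  7.10156746e-02,
        2.34677747e-02, -6.76896866e-05]), 'ee_pos': array([ 200.26324219, -512.02206535,  212.9660829 ]), 'tool_rot': array([-3.14062197e+00, -9.90792679e-05,  3.72790988e-01]), 'contact_force': array([ 0.26887035,  0.54145454, -0.07533128]), 'torque': array([-0.02912929,  0.00483158,  0.0138734 ]), 'gripper_force': 0.0, 'gripper_width': 93.64769948552218}
```

View pics/scene0.png

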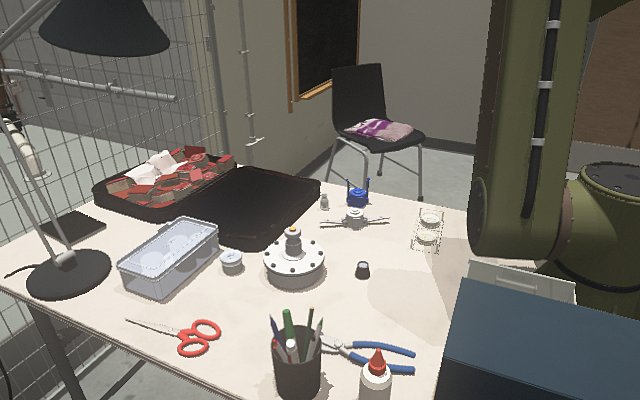

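View pics/top0.png

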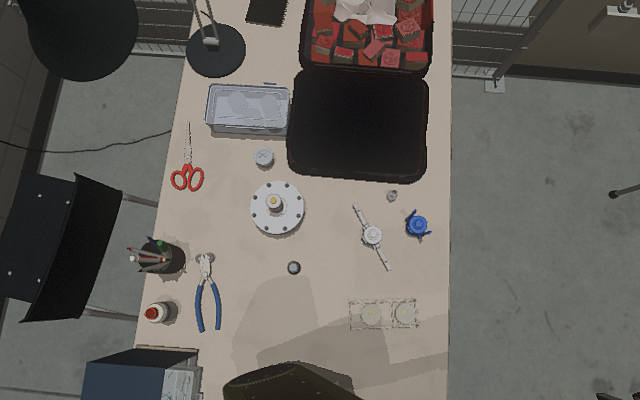

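Top view: the silver coupling is at (373,235), with its arm ends at (356,207) and (389,269). The pot and neck are at (276,205), the vial at (391,196), the loupe at (294,268) and the frost pot at (264,157). Two things could pass for the coupling: silver (373,235) and blue (418,225). I choose the silver one, because blue is excluded.

```bash
cat > h.py <<'E'
import cv2,numpy as np
from workcell import bot
def cam(n):
    p=bot.camera_params(n); R=cv2.Rodrigues(p["rvec"])[0]; return p["intrinsics"],p["k1"],R,np.array(p["tvec"]).ravel()
def slopes(K,k1,uv):
    uv=np.atleast_2d(np.float64(uv)); q=cv2.undistortPoints(uv[:,None],K,np.array([k1,0,0,0.]))[:,0]
    return np.c_[q,np.ones(len(q))]
def plane(c,uv,z):
    K,k1,R,t=c; d=slopes(K,k1,uv)@R; o=-R.T@t
    return o+d*((z-o[2])/d[:,2])[:,None]
def cloud(c,d):
    K,k1,R,t=c; v,u=np.nonzero(d>0); s=slopes(K,k1,np.c_[u,v])*d[v,u][:,None]
    P=np.zeros(d.shape+(3,)); P[v,u]=(s-t)@R; return P
def proj(c,X):
    K,k1,R,t=c; return cv2.projectPoints(np.float64(X).reshape(-1,3),cv2.Rodrigues(R)[0],t,K,np.array([k1,0,0,0.]))[0][:,0]
E
python3 - <<'E'
from h import *
for n in("top","scene"):
    f=np.load(n+"0.npz"); im,d=f["im"],f["d"]; c=cam(n); P=cloud(c,d)
    hsv=cv2.cvtColor(im,cv2.COLOR_RGB2HSV)
    if n=="top":
        for nm,uv,z in(("coup",(373,235),49),("tipa",(356,207),15),("tipb",(389,269),15),("neck",(274,202),110),("pot",(277,208),50),("vial",(391,196),44),("blue",(418,225),49),("loupe",(294,268),30),("frost",(264,157),38)):
            print(nm,plane(c,uv,z).round(1),P[uv[1],uv[0]].round(1))
        cv2.imwrite("pics/crop1.png",cv2.resize(im[180:290,230:440,::-1],None,fx=3.8,fy=3.8,interpolation=cv2.INTER_CUBIC))
    # object points near coupling / neck
    C=plane(cam("top"),(373,235),40)[0]; N=plane(cam("top"),(275,203),100)[0]
    for nm,Q,r,bands in(("coup",C,75,((8,30),(34,42),(43,56))),("neck",N,75,((40,56),(60,95),(95,110),(110,130)))):
        rr=np.hypot(*(P[...,:2]-Q[:2]).transpose(2,0,1))
        for a,b in bands:
            m=(rr<r)&(P[...,2]>a)&(P[...,2]<b)&(d>0); X=P[m]
            if len(X)>3:
                print(n,nm,(a,b),len(X),"mean",X.mean(0).round(1),"mid",((X.min(0)+X.max(0))/2).round(1),"span",np.ptp(X,0).round(1),"med z",np.median(X[:,2]).round(1))
                if nm=="coup":
                    x=X[:,:2]-X[:,:2].mean(0); w,V=np.linalg.eigh(np.cov(x.T)); print("   axis deg",np.degrees(np.arctan2(V[1,1],V[0,1])).round(1),np.sqrt(w).round(1))
E
```

```text
coup [[ 514.8 -136.9   49. ]] [ 514.9 -137.    48.2]
tipa [[587.8 -93.7  15. ]] [586.6 -93.3  20.4]
tipb [[ 439.1 -184.3   15. ]] [ 438.9 -183.7   18.8]
neck [[563.6 100.4 110. ]] [563.1 100.1 112.3]
pot [[562.2 100.9  50. ]] [551.9  93.3 101.2]
vial [[ 616.2 -176.7   44. ]] [ 619.2 -178.4   32.6]
blue [[ 547.8 -244.5   49. ]] [ 548.3 -245.1   46.4]
loupe [[422.2  46.9  30. ]] [422.1  46.8  30.6]
frost [[694.3 150.2  38. ]] [694.1 150.1  38.7]
top coup (8, 30) 241 mean [ 512.  -136.6   17.3] mid [ 515.4 -136.    19.2] span [130.1  83.7  21.3] med z 16.9
   axis deg -148.2 [ 7.  46.4]
top coup (34, 42) 186 mean [ 516.1 -135.1   39.3] mid [ 516.6 -134.6   38.1] span [44.6 46.   7.9] med z 39.3
   axis deg 123.0 [13.  13.2]
top coup (43, 56) 82 mean [ 516.  -135.9   46.2] mid [ 513.6 -135.5   48.8] span [34.6 34.1 11.4] med z 46.1
   axis deg 137.4 [6.3 7.4]
top neck (40, 56) 1983 mean [563.3 101.3  49.2] mid [565.5 103.   48.1] span [132.8 131.7  15.7] med z 49.1
top neck (60, 95) 56 mean [555.5  96.1  77.2] mid [560.4 100.6  74.9] span [24.6 29.  23.1] med z 79.9
top neck (95, 110) 71
[... 350 characters left out ...]
, 42) 100 mean [ 515.5 -127.8   39. ] mid [ 517.3 -134.5   38. ] span [44.2 43.1  7.7] med z 39.5
   axis deg -161.3 [10.8 13.2]
scene coup (43, 56) 43 mean [ 517.2 -132.7   46.4] mid [ 517.8 -135.7   46.5] span [23.9 26.3  6.8] med z 46.0
   axis deg -137.7 [5.8 6.4]
scene neck (40, 56) 1634 mean [559.4 117.5  49.1] mid [566.9 104.7  48. ] span [133.8 133.5  15.9] med z 49.1
scene neck (60, 95) 240 mean [561.9 113.   77.5] mid [566.8 104.7  77.4] span [35.1 33.9 34.7] med z 78.9
scene neck (95, 110) 79 mean [562.1 112.7 105.1] mid [567.2 104.8 102.8] span [35.3 34.8 14.5] med z 105.4
scene neck (110, 130) 109 mean [565.9 106.2 112.2] mid [567.6 103.8 114.5] span [32.7 34.6  8.9] med z 111.3
```

View pics/crop1.png

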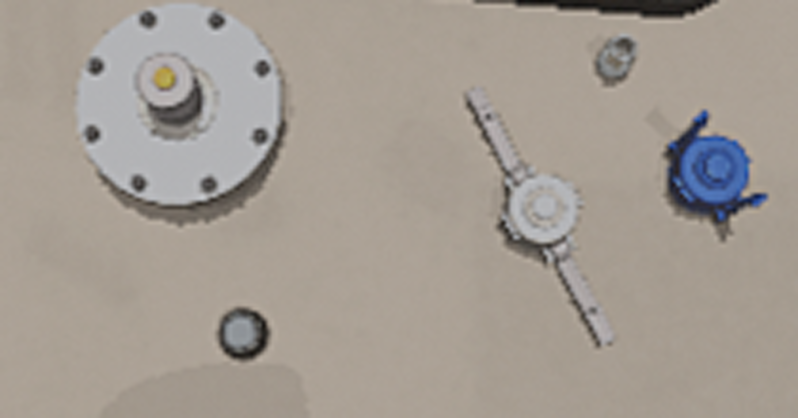

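The crop shows the silver coupling with its boss at crop (545,207) and both arms wide open along about 31.5° in world. The blue one at crop (712,170) is rejected. The measured heights (boss about 49, pot top 50, rim about 111) and the arm span fit the description, so I move toward it.

{"fn": "jog_arm", "kwargs": {
  "moves": [
    [-1,[1,-0.55,0.1],[0,0,0]],
    [-1,[1,-0.55,0.1],[0,0,0]],
    [-1,[1,-0.55,0.1],[0,0,0]],
    [-1,[1,-0.55,0.1],[0,0,0]],
    [-1,[1,-0.55,0.1],[0,0,0]],
    [-1,[1,-0.55,0.1],[0,0,0]],
    [-1,[1,-0.55,0.1],[0,0,0]],
    [-1,[1,-0.55,0.1],[0,0,0]],
    [-1,[1,-0.55,0.1],[0,0,-0.85]],
    [-1,[1,-0.55,0.1],[0,0,-0.85]]
  ]
}}

```text
time_s: 0.93
ee_pos: [418.8, -246.6, 183.2]
tool_rot: [-3.141, 0.0, 0.494]
contact_force: [0.2, -1.3, -0.1]
gripper_width: 94.1
gripper_force: 0.0
```

{"fn": "jog_arm", "kwargs": {
  "moves": [
    [-1,[0.92,-0.34,0.2],[0,0,0]],
    [-1,[0.92,-0.34,0.2],[0,0,0]],
    [-1,[0.92,-0.34,0.2],[0,0,0]],
    [-1,[0.92,-0.34,0.2],[0,0,0]],
    [-1,[0.92,-0.34,0.2],[0,0,-0.82]],
    [-1,[0,0,0],[0,0,0]],
    [-1,[0,0,0],[0,0,0]]
  ]
}}

```text
time_s: 1.52
ee_pos: [515.8, -136.9, 152.7]
tool_rot: [-3.14, 0.001, 0.551]
contact_force: [0.2, 0.2, 0.2]
gripper_width: 93.6
gripper_force: 0.0
```

```bash
python3 - <<'E'
from h import *
o=bot.get_obs(); c=cam("wrist"); im,d=bot.snapshot("wrist"); np.savez("w1.npz",im=im,d=d)
cv2.imwrite("pics/w1.png",im[:,:,::-1]); P=cloud(c,d); print(o["ee_pos"],o["tool_rot"],"cam",-c[2].T@c[3])
for a,b in((9,31),(34,42),(43,56)):
    m=(d>0)&(P[...,2]>a)&(P[...,2]<b)&(np.hypot(P[...,0]-515,P[...,1]+136)<95); X=P[m]
    if len(X)<4: continue
    r=cv2.minAreaRect(np.float32(X[:,:2])); e=cv2.minEnclosingCircle(np.float32(X[:,:2]))
    print((a,b),len(X),X.mean(0).round(1),"rect",np.round(r[0],1),np.round(r[1],1),round(r[2],1),"circ",np.round(e[0],1),round(e[1],1),"medz",np.median(X[:,2]))
E
```

```text
[ 515.76959565 -136.89979828  152.68061161] [-3.14044981e+00  9.95524481e-04  5.50799837e-01] cam [580.05978482 -96.99089444 323.05663531]
(9, 31) 1630 [ 528.2 -138.6   17.2] rect [ 516.8 -140.3] [157.  122.9] 70.7 circ [ 517.4 -137. ] 93.6 medz 17.13057961260351
(34, 42) 1084 [ 520.8 -138.7   38.9] rect [ 532.5 -168. ] [ 44.9 117. ] 24.1 circ [ 526.  -170.7] 58.8 medz 39.0345937504719
(43, 56) 427 [ 518.8 -136.2   45.7] rect [ 518.2 -136.6] [23.9 24.5] 55.6 circ [ 518.3 -136.5] 12.5 medz 45.264204363681635
```

View pics/w1.png

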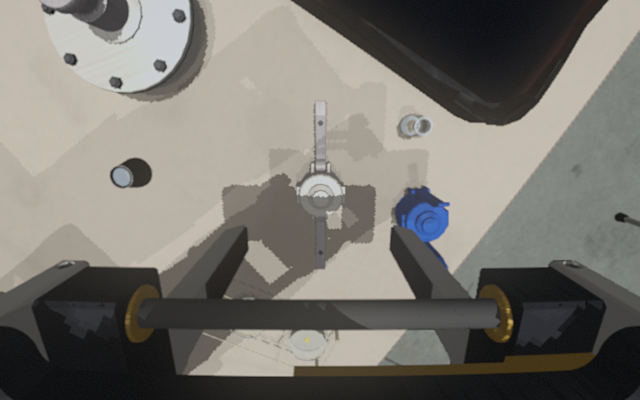

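The wrist view shows the silver coupling centred between the fingers at (321,192), with its arms vertical in the picture (columns 320 to 321). The jaw is therefore aligned with the grip pads. I descend and grip.

{"fn": "jog_arm", "kwargs": {
  "moves": [
    [-1,[0.03,0,0.9],[0,0,0]],
    [-1,[0,0,0.9],[0,0,0]],
    [-1,[0,0,0.9],[0,0,0]],
    [-1,[0,0,0.8],[0,0,0]],
    [-1,[0,0,0.6],[0,0,0]],
    [-1,[0,0,0.4],[0,0,0]],
    [-1,[0,0,0.16],[0,0,0]],
    [-1,[0,0,0],[0,0,0]],
    [0,[0,0,0],[0,0,0]],
    [0.3,[0,0,0],[0,0,0]]
  ]
}}

```text
time_s: 2.4
ee_pos: [517.0, -137.8, 14.9]
tool_rot: [3.14, -0.001, 0.548]
contact_force: [0.0, -0.4, 0.5]
gripper_width: 84.2
gripper_force: 0.0
```

{"fn": "jog_arm", "kwargs": {
  "moves": [
    [1,[0,0,0],[0,0,0]],
    [1,[0,0,0],[0,0,0]],
    [1,[0,0,0],[0,0,0]],
    [1,[0,0,0],[0,0,0]],
    [1,[0,0,0],[0,0,0]],
    [1,[0,0,0],[0,0,0]]
  ]
}}

```text
time_s: 2.9
ee_pos: [516.5, -137.5, 13.8]
tool_rot: [3.141, -0.0, 0.549]
contact_force: [-0.4, -0.4, 1.3]
gripper_width: 49.9
gripper_force: 30.0
```

{"fn": "jog_arm", "kwargs": {
  "moves": [
    [1,[0,0,-0.4],[0,0,0]],
    [1,[0,0,-0.9],[0,0,0]],
    [1,[0,0,-1],[0,0,0]],
    [1,[0,0,-1],[0,0,0]],
    [1,[0,0,-1],[0,0,0]],
    [1,[0,0,-0.9],[0,0,0]],
    [1,[0,0,0],[0,0,0]]
  ]
}}

```text
time_s: 3.48
ee_pos: [518.0, -137.9, 175.5]
tool_rot: [3.136, -0.005, 0.549]
contact_force: [0.4, -0.6, -3.2]
gripper_width: 50.0
gripper_force: 30.0
```

{"fn": "jog_arm", "kwargs": {
  "moves": [
    [1,[0.3,-0.3,0],[0,0,0]],
    [1,[0.6,-0.65,0],[0,0,0]],
    [1,[0.8,-0.85,0],[0,0,0]],
    [1,[0.8,-0.85,0],[0,0,0]],
    [1,[0.8,-0.85,0],[0,0,0]],
    [1,[0.8,-0.85,0],[0,0,0]],
    [1,[0.7,-0.78,0],[0,0,0]],
    [1,[0.5,-0.55,0],[0,0,0]],
    [1,[0.29,-0.3,0],[0,0,0]],
    [1,[0,0,0],[0,0,0]]
  ]
}}

```text
time_s: 4.32
ee_pos: [565.3, 105.4, 168.0]
tool_rot: [-3.14, 0.002, 0.551]
contact_force: [-0.1, -0.1, -4.7]
gripper_width: 49.8
gripper_force: 30.0
```

```bash
python3 - <<'E'
from h import *
print({n:(-cam(n)[2].T@cam(n)[3]).round(0) for n in("scene","top")})
o=bot.get_obs(); print(o["ee_pos"])
a,da=bot.snapshot("scene"); b,db=bot.snapshot("top"); w,dw=bot.snapshot("wrist")
np.savez("s2.npz",a=a,da=da,b=b,db=db,w=w,dw=dw)
print(proj(cam("scene"),[[566,103,111],[566,103,150]]))
f=lambda im,cx,cy,s: cv2.resize(im[cy-48:cy+48,cx-50:cx+50,::-1],(400,384),interpolation=cv2.INTER_NEAREST)
w0=np.load("top0.npz")["im"]
cv2.imwrite("pics/c2.png",np.hstack([f(a,295,225,4),f(w0,276,205,4)]))
cv2.imwrite("pics/w2.png",w[:,:,::-1])
E
```

```text
{'scene': array([192., 742., 592.]), 'top': array([376., -36., 980.])}
[565.26415921 105.42990338 168.01775557]
[[292.72805542 230.25250947]
 [291.9849578  214.41718311]]
```

View pics/c2.png

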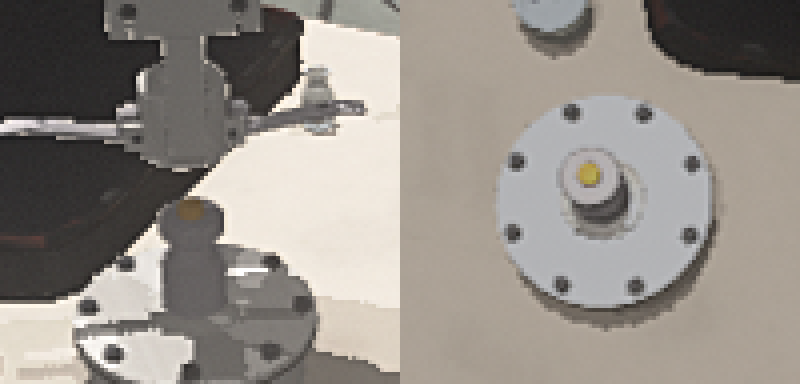

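Left crop (scene): the held coupling (mid about crop column 183) sits about 2 px left of the neck (column about 191). Right crop (top): neck rim disc at crop (590,178) with the yellow plunger at (590,174). I'll measure both with sub-pixel precision.

```bash
python3 - <<'E'
from h import *
f=np.load("s2.npz"); a,da=f["a"],f["da"]; c=cam("scene"); P=cloud(c,da)
ex=np.array([np.cos(.551),np.sin(.551)]); ey=np.array([ex[1],-ex[0]])
N=np.array([566,103.])
def rows(lo,hi,r,Q):
    out=[]
    m=(da>0)&(P[...,2]>lo)&(P[...,2]<hi)&(np.abs((P[...,:2]-Q)@ex)<r)&(np.abs((P[...,:2]-Q)@ey)<r)
    for v in range(400):
        u=np.nonzero(m[v])[0]
        if len(u)>8: out.append((v,u.min(),u.max(),u.mean()))
    return np.array(out),m
def off(mid,z,nm,o):
    w=plane(c,np.c_[(o[:,1]+o[:,2])/2,o[:,0]],z); print(nm,[tuple(int(t) for t in q[:3]) for q in o[::3]])
# lateral (ex) of silhouettes: angle of ray in plan at known distance along ey
cc=(-c[2].T@c[3])
def lateral(o,Q):
    s=slopes(c[0],c[1],np.c_[(o[:,1]+o[:,2])/2,o[:,0]])@c[2]
    t=((Q-cc[:2])@ey)/(s[:,:2]@ey); X=cc[:2]+s[:,:2]*t[:,None]
    return (X-N)@ex, t*s[:,2]+cc[2]
for nm,lo,hi,r,Q in(("neck",62,112,22,N),("coupl",153,205,26,N+[0,2])):
    o,m=rows(lo,hi,r,Q); l,z=lateral(o,Q)
    for q,li,zi in zip(o,l,z): print(nm,q[:3].astype(int),"ex off %.2f z %.0f"%(li,zi))
    X=P[m]; print(nm,"ey min/max",((X[:,:2]-N)@ey).min().round(1),np.percentile((X[:,:2]-N)@ey,[2,10]).round(1))
# top0
im=np.load("top0.npz")["im"]; ct=cam("top"); h=cv2.cvtColor(im,cv2.COLOR_RGB2HSV).astype(int)
y=(h[...,0]>15)&(h[...,0]<35)&(h[...,1]>100); y[:180]=0;y[225:]=0;y[:,:255]=0;y[:,300:]=0
v,u=np.nonzero(y); print("plunger px",u.mean(),v.mean(),len(u),plane(ct,(u.mean(),v.mean()),115).round(1))
g=cv2.cvtColor(im,cv2.COLOR_RGB2GRAY); np.set_printoptions(linewidth=250)
print("neck",g[190:214,262:290]); print("coup",g[220:250,360:388])
E
```

```text
neck [230 284 300] ex off 1.51 z 112
neck [231 284 300] ex off 1.61 z 109
neck [232 284 300] ex off 1.71 z 107
neck [233 284 300] ex off 1.81 z 104
neck [234 284 300] ex off 1.91 z 102
neck [235 284 300] ex off 2.02 z 99
neck [236 285 299] ex off 2.12 z 97
neck [237 286 298] ex off 2.22 z 94
neck [238 287 299] ex off 0.20 z 91
neck [239 286 300] ex off 0.30 z 89
neck [240 285 300] ex off 1.47 z 86
neck [241 285 300] ex off 1.57 z 84
neck [242 285 300] ex off 1.67 z 81
neck [243 285 300] ex off 1.77 z 78
neck [244 285 300] ex off 1.88 z 76
neck [245 285 300] ex off 1.98 z 73
neck [246 285 300] ex off 2.09 z 71
neck [247 285 301] ex off 1.11 z 68
neck [248 285 301] ex off 1.22 z 65
neck [249 285 300] ex off 2.40 z 63
neck [250 285 300] ex off 2.51 z 60
neck [251 286 300] ex off 1.53 z 57
neck [252 287 299] ex off 1.63 z 55
neck ey min/max -19.4 [-17.9 -16.2]
coupl [194 281 299] ex off 2.09 z 199
coupl [195 280 300] ex off 2.19 z 197
coupl [196 279 300] ex off 3.29 z 194
coupl [197 279 300] ex off 3.39 z 192
coupl [198 279 301] ex off 2.48 z 190
coupl [199 279 301] ex off 2.58 z 187
cou
[... 6312 characters left out ...]
 158 157]
 [160 163 143 109  96  97  91  77  74  68  63  61  73  69  51  76 103 157 184 138 150 165 156 160 158 158 158 158]
 [160 161 165 144 122 111 102  99  86  83  80  72  77 118  90 129 179 186 177 138 142 144 149 160 158 158 159 159]
 [159 159 159 163 168 145 122 112  96 100 102  88  61 158 158 110 153 163 146 131 148 162 161 159 159 158 159 159]
 [159 159 157 159 162 163 166 145 121 124 112 100  83  79 171 140 107 135 116 118 142 157 160 157 158 159 158 159]
 [158 158 157 159 160 160 160 163 166 167 143 123 100  61 162 137  68 116 117 154 154 151 158 156 157 159 159 158]
 [160 158 159 159 160 158 158 158 158 161 163 168 146 101 146 128  84 156 175 167 166 158 157 158 158 157 157 157]]
```

View pics/w2.png

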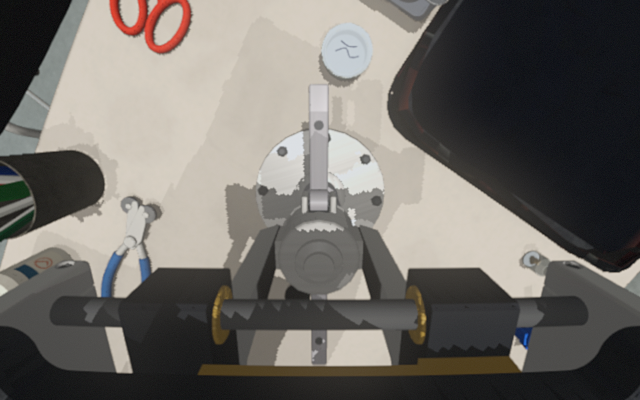

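The wrist view shows the pot below (edges at columns about 257 and 385 on row 190), with the held coupling at column about 319. I combine the top camera's relative offset with the wrist's lateral offset.

```bash
python3 - <<'E'
from h import *
f=np.load("s2.npz"); w,dw=f["w"],f["dw"]; c=cam("wrist"); P=cloud(c,dw); T=np.array([565.26,105.43])
ex=np.array([np.cos(.551),np.sin(.551)]); ey=np.array([ex[1],-ex[0]])
L=(P[...,:2]-T); X=L@ex; Y=L@ey; Z=P[...,2]; g=dw>0
m=g&(Z>44)&(Z<54)&(np.hypot(X,Y)<75); 
for v in range(150,215,8):
    u=np.nonzero(m[v])[0]
    if len(u): print("pot row",v,u.min(),u.max(),"ey %.1f %.1f mid %.2f"%(Y[v,u.min()],Y[v,u.max()],(Y[v,u.min()]+Y[v,u.max()])/2))
m=g&(X>30)&(X<95)&(abs(Y)<12)&(Z>155)&(Z<200)
for v in range(90,190,12):
    u=np.nonzero(m[v])[0]
    if len(u): print("lever row",v,u.min(),u.max(),"ey %.1f %.1f X %.1f Z %.1f"%(Y[v,u.min()],Y[v,u.max()],X[v,u].mean(),Z[v,u].mean()))
b=g&(Z>192)&(Z<215)&(np.hypot(X,Y)<26); print("boss/top X,Y mid",(X[b].min()+X[b].max())/2,(Y[b].min()+Y[b].max())/2,b.sum())
ct=cam("top"); n=plane(ct,(272.9,200.6),110)[0]; k=plane(ct,(372.6,234.3),40)[0]; bo=plane(ct,(373.2,234.0),49)[0]
print("rim",n,"coup",k,bo); D=n-k; G=np.array([516.5,-137.5]); tgt=G+D[:2]; print("target TCP",tgt,"corr ex,ey",(tgt-T)@ex,(tgt-T)@ey)
E
```

```text
pot row 150 271 368 ey -45.0 51.4 mid 3.16
pot row 158 265 374 ey -51.5 58.1 mid 3.27
pot row 166 261 378 ey -55.8 62.2 mid 3.21
pot row 174 258 381 ey -59.3 65.8 mid 3.27
pot row 182 256 383 ey -61.8 68.1 mid 3.18
pot row 190 256 384 ey -62.1 69.5 mid 3.68
pot row 198 256 383 ey -62.7 69.4 mid 3.36
pot row 206 258 382 ey -61.0 68.6 mid 3.76
pot row 214 260 379 ey -59.6 65.8 mid 3.13
lever row 90 309 328 ey -2.7 7.6 X 90.3 Z 172.6
lever row 102 309 328 ey -2.8 7.6 X 84.1 Z 173.2
lever row 114 309 328 ey -2.8 7.6 X 77.7 Z 173.5
lever row 126 309 328 ey -2.9 7.7 X 71.3 Z 172.5
lever row 138 309 327 ey -3.0 7.2 X 64.7 Z 171.6
lever row 150 309 327 ey -3.1 7.3 X 57.8 Z 170.3
lever row 162 310 327 ey -2.6 7.3 X 50.7 Z 169.2
lever row 174 310 327 ey -2.7 7.4 X 43.4 Z 167.9
lever row 186 310 327 ey -2.8 7.5 X 35.8 Z 166.6
boss/top X,Y mid 0.9495208680532237 0.032464461485902874 5114
rim [566.70820748 103.33063508 110.        ] coup [ 517.74797526 -136.77945615   40.        ] [ 517.23742826 -137.2139714    49.        ]
target TCP [565.46023222 102.61009123] corr ex,ey -1.3057354717078584 2.507395722681677
```

```bash
python3 - <<'E'
from h import *
c0=cam("wrist"); o=bot.get_obs(); print(o["ee_pos"],o["tool_rot"])
f=np.load("w1.npz"); d=f["d"]
# w1 camera pose: shift current extrinsics by TCP difference (same yaw)
dT=np.array([515.77,-136.90,152.68])-o["ee_pos"]; C0=-c0[2].T@c0[3]; C1=np.array([580.06,-96.99,323.06]); print("check",C0+dT,C1)
c=(c0[0],c0[1],c0[2],-c0[2]@C1); P=cloud(c,d)
ex=np.array([np.cos(.551),np.sin(.551)]); ey=np.array([ex[1],-ex[0]])
L=P[...,:2]-np.array([516.5,-137.5]); X=L@ex; Y=L@ey; Z=P[...,2]
m=(d>0)&(abs(X)>35)&(abs(X)<90)&(abs(Y)<12)&(Z>8)&(Z<35)
q=[]
for v in range(90,275):
    u=np.nonzero(m[v])[0]
    if len(u)>4: q.append((X[v,u].mean(),(Y[v,u.min()]+Y[v,u.max()])/2,Z[v,u].mean(),u.min(),u.max()))
q=np.array(q); print(q[::8].round(2)); print("mid",np.median(q[q[:,0]>0,1]),np.median(q[q[:,0]<0,1]))
b=(d>0)&(Z>36)&(Z<55)&(np.hypot(X,Y)<28); print("top disc X,Y mid",(X[b].min()+X[b].max())/2,(Y[b].min()+Y[b].max())/2)
E
```

```text
[565.45979681 102.26358665 168.87966741] [-3.14118470e+00  1.43629200e-03  5.48248032e-01]
check [580.16628208 -96.99923005 323.04263135] [580.06 -96.99 323.06]
[[ 8.952e+01  1.000e-01  1.762e+01  3.150e+02  3.250e+02]
 [ 8.172e+01  9.000e-02  1.901e+01  3.150e+02  3.250e+02]
 [ 7.390e+01  1.000e-01  1.804e+01  3.150e+02  3.250e+02]
 [ 6.590e+01  8.000e-02  1.612e+01  3.150e+02  3.250e+02]
 [ 5.772e+01  8.000e-02  1.472e+01  3.150e+02  3.250e+02]
 [ 4.939e+01  6.000e-02  1.351e+01  3.150e+02  3.250e+02]
 [ 4.086e+01  7.000e-02  1.207e+01  3.150e+02  3.250e+02]
 [-3.678e+01  5.700e-01  1.189e+01  3.160e+02  3.250e+02]
 [-4.588e+01  5.500e-01  1.331e+01  3.160e+02  3.250e+02]
 [-5.485e+01  5.300e-01  1.520e+01  3.160e+02  3.250e+02]
 [-6.410e+01  5.100e-01  1.657e+01  3.160e+02  3.250e+02]
 [-7.318e+01  5.100e-01  1.845e+01  3.160e+02  3.250e+02]
 [-8.371e+01  5.100e-01  1.762e+01  3.160e+02  3.250e+02]]
mid 0.07899669078516691 0.5220517155296562
top disc X,Y mid 2.1163939748424667 -0.06748350029436168
```

The first frame was taken before the arm had settled. At the settled pose of (565.5,102.3), the top, scene and wrist measurements agree within about 0.5 mm. I descend, carefully through the entry.

{"fn": "jog_arm", "kwargs": {
  "moves": [
    [1,[0,0,0.3],[0,0,0]],
    [1,[0,0,0.4],[0,0,0]],
    [1,[0,0,0.3],[0,0,0]],
    [1,[0,0,0.2],[0,0,0]],
    [1,[0,0,0.1],[0,0,0]],
    [1,[0,0,0],[0,0,0]],
    [1,[0,0,0],[0,0,0]],
    [1,[0,0,0],[0,0,0]]
  ]
}}

```text
time_s: 5.13
ee_pos: [566.1, 103.1, 131.1]
tool_rot: [3.141, -0.001, 0.549]
contact_force: [0.0, -0.1, -4.2]
gripper_width: 50.1
gripper_force: 30.0
```

{"fn": "jog_arm", "kwargs": {
  "moves": [
    [1,[0,0,0.05],[0,0,0]],
    [1,[0,0,0.05],[0,0,0]],
    [1,[0,0,0.05],[0,0,0]],
    [1,[0,0,0.05],[0,0,0]],
    [1,[0,0,0.05],[0,0,0]],
    [1,[0,0,0.05],[0,0,0]],
    [1,[0,0,0],[0,0,0]],
    [1,[0,0,0],[0,0,0]]
  ]
}}

```text
time_s: 5.8
ee_pos: [565.8, 103.1, 121.5]
tool_rot: [-3.142, 0.0, 0.549]
contact_force: [-0.1, -0.4, -4.5]
gripper_width: 49.9
gripper_force: 30.0
```

{"fn": "jog_arm", "kwargs": {
  "moves": [
    [1,[0,0,0.05],[0,0,0]],
    [1,[0,0,0.05],[0,0,0]],
    [1,[0,0,0.05],[0,0,0]],
    [1,[0,0,0.05],[0,0,0]],
    [1,[0,0,0],[0,0,0]],
    [1,[0,0,0],[0,0,0]]
  ]
}}

```text
time_s: 6.3
ee_pos: [565.8, 102.6, 115.3]
tool_rot: [3.141, 0.001, 0.549]
contact_force: [-0.7, -4.5, -4.1]
gripper_width: 49.5
gripper_force: 30.0
```

{"fn": "jog_arm", "kwargs": {
  "moves": [
    [1,[-0.015,0.023,0.05],[0,0,0]],
    [1,[0,0,0.05],[0,0,0]],
    [1,[0,0,0.05],[0,0,0]],
    [1,[0,0,0.05],[0,0,0]],
    [1,[0,0,0],[0,0,0]],
    [1,[0,0,0],[0,0,0]]
  ]
}}

```text
time_s: 6.8
ee_pos: [565.8, 102.4, 109.4]
tool_rot: [-3.141, 0.0, 0.549]
contact_force: [-0.0, -0.9, -4.9]
gripper_width: 50.0
gripper_force: 30.0
```

Lateral force is nearly gone. I continue down toward the plunger, expected around TCP z 98, and the rim, around 92.

{"fn": "jog_arm", "kwargs": {
  "moves": [
    [1,[-0.003,0.005,0.05],[0,0,0]],
    [1,[0,0,0.05],[0,0,0]],
    [1,[0,0,0.05],[0,0,0]],
    [1,[0,0,0.05],[0,0,0]],
    [1,[0,0,0.05],[0,0,0]],
    [1,[0,0,0],[0,0,0]],
    [1,[0,0,0],[0,0,0]]
  ]
}}

```text
time_s: 7.38
ee_pos: [565.8, 102.1, 102.1]
tool_rot: [-3.142, 0.0, 0.549]
contact_force: [0.0, 0.0, -4.2]
gripper_width: 49.7
gripper_force: 30.0
```

{"fn": "jog_arm", "kwargs": {
  "moves": [
    [1,[0,0,0.04],[0,0,0]],
    [1,[0,0,0.04],[0,0,0]],
    [1,[0,0,0.04],[0,0,0]],
    [1,[0,0,0.04],[0,0,0]],
    [1,[0,0,0],[0,0,0]],
    [1,[0,0,0],[0,0,0]]
  ]
}}

```text
time_s: 7.88
ee_pos: [565.8, 102.1, 97.3]
tool_rot: [-3.142, 0.0, 0.549]
contact_force: [0.3, -0.5, -3.5]
gripper_width: 49.7
gripper_force: 30.0
```

{"fn": "jog_arm", "kwargs": {
  "moves": [
    [1,[0,0,0.03],[0,0,0]],
    [1,[0,0,0.03],[0,0,0]],
    [1,[0,0,0.03],[0,0,0]],
    [1,[0,0,0],[0,0,0]],
    [1,[0,0,0],[0,0,0]]
  ]
}}

```text
time_s: 8.3
ee_pos: [566.0, 102.1, 94.8]
tool_rot: [3.141, -0.0, 0.549]
contact_force: [-2.1, 0.2, 1.9]
gripper_width: 49.5
gripper_force: 30.0
```

{"fn": "jog_arm", "kwargs": {
  "moves": [
    [1,[0,0,0.03],[0,0,0]],
    [1,[0,0,0.03],[0,0,0]],
    [1,[0,0,0.03],[0,0,0]],
    [1,[0,0,0],[0,0,0]],
    [1,[0,0,0],[0,0,0]]
  ]
}}

```text
time_s: 8.72
ee_pos: [565.9, 102.1, 91.7]
tool_rot: [-3.142, 0.0, 0.549]
contact_force: [0.9, 1.0, -0.5]
gripper_width: 50.0
gripper_force: 30.0
```

{"fn": "jog_arm", "kwargs": {
  "moves": [
    [1,[0,0,0.02],[0,0,0]],
    [1,[0,0,0.02],[0,0,0]],
    [1,[0,0,0],[0,0,0]],
    [1,[0,0,0],[0,0,0]]
  ]
}}

```text
time_s: 9.05
ee_pos: [566.0, 102.1, 91.5]
tool_rot: [3.141, -0.0, 0.549]
contact_force: [-5.3, -0.4, 9.8]
gripper_width: 49.8
gripper_force: 30.0
```

{"fn": "jog_arm", "kwargs": {
  "moves": [
    [1,[0,0,0.02],[0,0,0]],
    [1,[0,0,0],[0,0,0]],
    [1,[0,0,0],[0,0,0]],
    [1,[0,0,0],[0,0,0]]
  ]
}}

```text
time_s: 9.38
ee_pos: [566.0, 102.1, 91.5]
tool_rot: [3.141, -0.001, 0.549]
contact_force: [-9.1, -1.2, 16.3]
gripper_width: 49.7
gripper_force: 30.0
```

Rigid stop at TCP z 91.5, which puts the mouth at 77.7 and the rim at about 110.7, as measured. I relax the press, open the jaws and rise clear.

{"fn": "jog_arm", "kwargs": {
  "moves": [
    [1,[0,0,-0.04],[0,0,0]],
    [1,[0,0,0],[0,0,0]],
    [0,[0,0,0],[0,0,0]],
    [-0.3,[0,0,0],[0,0,0]],
    [-0.3,[0,0,0],[0,0,0]],
    [-0.3,[0,0,0],[0,0,0]],
    [-0.3,[0,0,0],[0,0,0]],
    [-0.3,[0,0,0],[0,0,0]]
  ]
}}

```text
time_s: 10.05
ee_pos: [565.9, 102.1, 91.2]
tool_rot: [-3.142, 0.0, 0.549]
contact_force: [0.7, 0.3, -0.1]
gripper_width: 61.1
gripper_force: 0.0
```

{"fn": "jog_arm", "kwargs": {
  "moves": [
    [-0.3,[0,0,-0.3],[0,0,0]],
    [-0.3,[0,0,-0.6],[0,0,0]],
    [-0.3,[0,0,-1],[0,0,0]],
    [-0.3,[0,0,-1],[0,0,0]],
    [-0.3,[0,0,-0.6],[0,0,0]],
    [-0.3,[0,0,0],[0,0,0]],
    [-0.3,[0,0,0],[0,0,0]],
    [-0.3,[0,0,0],[0,0,0]]
  ]
}}

```text
time_s: 10.72
ee_pos: [565.5, 102.0, 195.6]
tool_rot: [-3.141, 0.001, 0.549]
contact_force: [0.0, -0.5, 0.2]
gripper_width: 61.0
gripper_force: 0.0
```

```bash
cat >> h.py <<'E'
def levers(tag,view=True):
    o=bot.get_obs(); T=o["ee_pos"]; c=cam("wrist"); im,d=bot.snapshot("wrist"); P=cloud(c,d); a,da=bot.snapshot("scene")
    cv2.imwrite(f"pics/w{tag}.png",im[:,:,::-1]); np.savez(f"v{tag}.npz",w=im,dw=d,a=a,da=da)
    cv2.imwrite(f"pics/s{tag}.png",cv2.resize(a[150:290,215:375,::-1],None,fx=4,fy=4,interpolation=cv2.INTER_NEAREST))
    print("TCP",T.round(1),o["tool_rot"].round(3))
    for n,D,Q in(("wrist",d,P),("scene",da,cloud(cam("scene"),da))):
        ex=np.array([np.cos(.549),np.sin(.549)]); ey=np.array([ex[1],-ex[0]]); L=Q[...,:2]-np.array([566,102.1]); X=L@ex; Y=L@ey; Z=Q[...,2]
        m=(D>0)&(np.hypot(X,Y)<15)&(Z>115)&(Z<150)
        if m.any(): print(n,"boss top z pct",np.percentile(Z[m],[50,95]).round(1))
        for s in(1,-1):
            m=(D>0)&(s*X>30)&(s*X<98)&(abs(Y)<14)&(Z>70)&(Z<125)
            if m.sum()<10: print(n,"side",s,"few");continue
            k=np.polyfit(s*X[m],Z[m],1); print(n,"side",s,"n",m.sum(),"X",(s*X[m]).min().round(1),(s*X[m]).max().round(1),"Ymid at X40 X80",[round(float(np.median(Y[m&(abs(s*X-x)<12)])),1) for x in(45,80)],"z at 40,80",np.polyval(k,[40,80]).round(1),"tilt angle from vertical",round(np.pi/2-np.arctan(k[0]),2))
E
python3 -c "
from h import *
levers(3)"
```

```text
TCP [565.5 102.  195.6] [-3.141e+00  1.000e-03  5.490e-01]
wrist boss top z pct [121.6 126.1]
wrist side 1 n 915 X 30.1 94.8 Ymid at X40 X80 [-0.4, -0.4] z at 40,80 [93.  95.1] tilt angle from vertical 1.52
wrist side -1 n 588 X 30.0 91.9 Ymid at X40 X80 [-0.4, -0.3] z at 40,80 [91.4 95.7] tilt angle from vertical 1.46
scene boss top z pct [122.3 127.1]
scene side 1 n 150 X 30.0 95.5 Ymid at X40 X80 [-3.3, -2.9] z at 40,80 [92.4 95.6] tilt angle from vertical 1.49
scene side -1 n 122 X 31.0 90.1 Ymid at X40 X80 [-3.0, -1.9] z at 40,80 [91.7 96.3] tilt angle from vertical 1.46
```

View pics/s3.png

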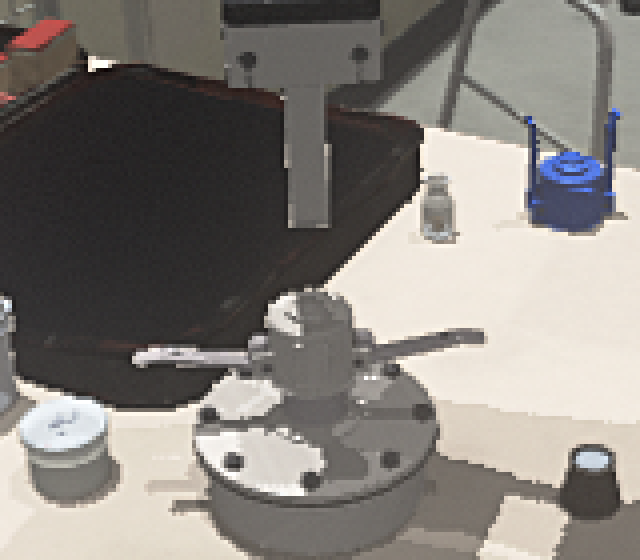

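The scene crop shows the coupling sitting square on the neck (crop (310,340)), with both arms wide open to left and right (tips at crop (140,355) and (480,338)). The boss top at z of about 126.5 confirms it is home. I go to the outer (+ex) arm and straddle it with the jaws.

{"fn": "jog_arm", "kwargs": {
  "moves": [
    [0.4,[0.6,0,0],[0,0,0]],
    [0.4,[0.9,0,0],[0,0,0]],
    [0.4,[0.8,0,0.2],[0,0,0]],
    [0.4,[0.37,0,0.6],[0,0,0]],
    [0.4,[0,0,0.8],[0,0,0]],
    [0.4,[0,0,0.8],[0,0,0]],
    [0.4,[0,0,0.7],[0,0,0]],
    [0.4,[0,0,0.49],[0,0,0]],
    [0.4,[0,0,0],[0,0,0]],
    [0.4,[0,0,0],[0,0,0]]
  ]
}}

```text
time_s: 11.65
ee_pos: [633.7, 143.8, 87.7]
tool_rot: [-3.141, 0.002, 0.549]
contact_force: [0.5, 0.1, 1.1]
gripper_width: 28.1
gripper_force: 0.0
```

{"fn": "jog_arm", "kwargs": {
  "moves": [
    [0.4,[0,0,0],[0,0,0]],
    [0.7,[0,0,0],[0,0,0]],
    [0.7,[0,0,0],[0,0,0]],
    [0.9,[0,0,0],[0,0,0]],
    [0.9,[0,0,0],[0,0,0]],
    [1,[0,0,0],[0,0,0]],
    [1,[0,0,0],[0,0,0]]
  ]
}}

```text
time_s: 12.23
ee_pos: [634.4, 143.9, 88.9]
tool_rot: [3.141, -0.001, 0.549]
contact_force: [0.7, 0.7, 1.1]
gripper_width: 10.2
gripper_force: 30.0
```

The arm is pinched. I swing it as a rigid rotation about its hinge.

{"fn": "jog_arm", "kwargs": {
  "moves": [
    [1,[0,0,-0.065],[0,0.5,0]],
    [1,[-0.002,0,-0.118],[0,0.9,0]],
    [1,[-0.002,0,-0.118],[0,0.9,0]],
    [1,[-0.002,0,-0.118],[0,0.9,0]],
    [1,[0,0,0],[0,0,0]],
    [1,[0,0,0],[0,0,0]]
  ]
}}

```text
time_s: 12.73
ee_pos: [633.0, 143.0, 101.5]
tool_rot: [3.142, -0.222, 0.548]
contact_force: [-1.6, -1.3, 0.2]
gripper_width: 10.4
gripper_force: 30.0
```

{"fn": "jog_arm", "kwargs": {
  "moves": [
    [1,[-0.002,0,-0.118],[0,0.9,0]],
    [1,[-0.002,0,-0.118],[0,0.9,0]],
    [1,[-0.002,0,-0.118],[0,0.9,0]],
    [1,[-0.002,0,-0.118],[0,0.9,0]],
    [1,[-0.002,0,-0.118],[0,0.9,0]],
    [1,[-0.002,0,-0.118],[0,0.9,0]],
    [1,[-0.002,0,-0.118],[0,0.9,0]],
    [1,[-0.002,0,-0.118],[0,0.9,0]],
    [1,[-0.002,0,-0.118],[0,0.9,0]],
    [1,[0,0,0],[0,0,0]]
  ]
}}

```text
time_s: 13.57
ee_pos: [620.5, 136.4, 127.9]
tool_rot: [-3.138, -0.782, 0.549]
contact_force: [1.2, 0.5, 3.1]
gripper_width: 10.5
gripper_force: 30.0
```

{"fn": "jog_arm", "kwargs": {
  "moves": [
    [1,[0,0,0],[0,0,0]],
    [1,[0,0,0],[0,0,0]],
    [1,[-0.002,0,-0.118],[0,0.9,0]],
    [1,[0,0,0],[0,0,0]],
    [1,[0,0,0],[0,0,0]]
  ]
}}

```text
time_s: 13.98
ee_pos: [618.9, 135.5, 130.2]
tool_rot: [-3.137, -0.829, 0.548]
contact_force: [-0.5, -1.8, -0.1]
gripper_width: 10.4
gripper_force: 30.0
```

{"fn": "jog_arm", "kwargs": {
  "moves": [
    [0.4,[0,0,0],[0,0,0]],
    [0.4,[0,0,0],[0,0,0]],
    [0.4,[0,0,0],[0,0,0]],
    [0.4,[0,0,-0.3],[0,0,0]],
    [0.4,[0,0,-0.6],[0,0,0]],
    [0.4,[0,0,-0.6],[0,0,0]],
    [0.4,[0,0,0],[0,-1,0]],
    [0.4,[0,0,0],[0,-1,0]],
    [0.4,[0,0,0],[0,-1,0]],
    [0.4,[0,0,0],[0,-1,0]]
  ]
}}

```text
time_s: 14.82
ee_pos: [590.2, 117.2, 161.6]
tool_rot: [-3.14, -0.565, 0.549]
contact_force: [-0.6, 0.6, 0.0]
gripper_width: 28.3
gripper_force: 0.0
```

{"fn": "jog_arm", "kwargs": {
  "moves": [
    [1,[0,0,0],[0,-1,0]],
    [1,[0,0,0],[0,-1,0]],
    [1,[0,0,0],[0,-1,0]],
    [1,[0,0,0],[0,-1,0]],
    [1,[0,0,0],[0,-1,0]],
    [1,[0,0,0],[0,-1,0]],
    [1,[0,0,0],[0,-1,0]],
    [1,[0,0,0],[0,-0.9,0]],
    [1,[0,0,0],[0,0,0]],
    [1,[0,0,0],[0,0,0]]
  ]
}}

```text
time_s: 15.65
ee_pos: [590.5, 118.2, 160.6]
tool_rot: [-3.139, -0.018, 0.552]
contact_force: [0.1, -0.1, 1.0]
gripper_width: 0.6
gripper_force: 0.0
```

```bash
python3 - <<'E'
from h import *
levers(4)
f=np.load("v4.npz"); da=f["da"]; Q=cloud(cam("scene"),da); ex=np.array([np.cos(.549),np.sin(.549)]); ey=np.array([ex[1],-ex[0]])
L=Q[...,:2]-np.array([566,102.1]); X=L@ex; Y=L@ey; Z=Q[...,2]
m=(da>0)&(X>28)&(X<100)&(abs(Y)<14)&(Z>95)&(Z<158)
for z in range(95,158,8):
    k=m&(abs(Z-z)<4)
    if k.any(): print(z,np.percentile(X[k],[5,50,95]).round(1),k.sum())
E
```

```text
TCP [590.5 118.2 160.6] [-3.139 -0.018  0.552]
wrist side 1 n 282 X 30.0 51.4 Ymid at X40 X80 [-1.3, nan] z at 40,80 [108.2 170.9] tilt angle from vertical 0.57
wrist side -1 n 29 X 86.3 92.0 Ymid at X40 X80 [nan, -0.8] z at 40,80 [101.6  96.6] tilt angle from vertical 1.7
scene boss top z pct [122.2 126.8]
scene side 1 n 69 X 30.2 53.6 Ymid at X40 X80 [-5.0, nan] z at 40,80 [106.7 163.9] tilt angle from vertical 0.61
scene side -1 n 125 X 31.0 91.6 Ymid at X40 X80 [-2.7, -2.5] z at 40,80 [91.6 96.1] tilt angle from vertical 1.46
95 [28.1 32.2 36.4] 17
103 [29.9 36.2 41. ] 15
111 [39.4 42.1 46.8] 15
119 [43.8 47.7 51.6] 17
127 [49.5 53.4 56.1] 14
135 [55.1 59.  62.8] 17
143 [62.3 66.7 70.7] 17
  return _methods._mean(a, axis=axis, dtype=dtype,
  ret = ret.dtype.type(ret / rcount)
```

View pics/s4.png

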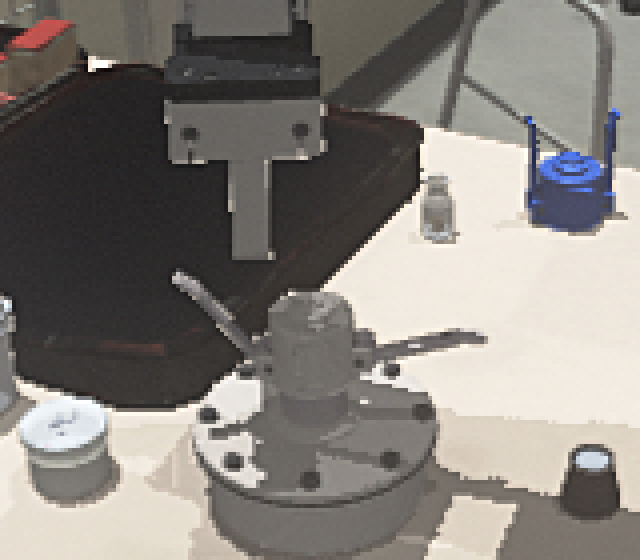

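The + arm (left in the crop, tip at (178,277)) is now at about 0.58 rad. The other arm is still open (tip at (482,338)) and the coupling is square. I move outside the + arm with closed fingers and push it inward near its tip.

{"fn": "jog_arm", "kwargs": {
  "moves": [
    [1,[0.3,0.03,-0.3],[0,-0.26,0]],
    [1,[0.6,0,0],[0,0,0]],
    [1,[0.8,0,0],[0,0,0]],
    [1,[0.5,0,0.2],[0,0,0]],
    [1,[0,0,0.4],[0,0,0]],
    [1,[0,0,0.4],[0,0,0]],
    [1,[0,0,0.1],[0,0,0]],
    [1,[0,0,0],[0,0,0]],
    [1,[0,0,0],[0,0,0]]
  ]
}}

```text
time_s: 16.5
ee_pos: [646.5, 151.8, 137.1]
tool_rot: [-3.138, 0.0, 0.552]
contact_force: [0.2, 0.0, 1.5]
gripper_width: 0.3
gripper_force: 0.0
```

{"fn": "jog_arm", "kwargs": {
  "moves": [
    [1,[-0.15,0,0],[0,0,0]],
    [1,[-0.15,0,0],[0,0,0]],
    [1,[-0.15,0,0],[0,0,0]],
    [1,[-0.15,0,0],[0,0,0]],
    [1,[-0.15,0,0],[0,0,0]],
    [1,[-0.15,0,0],[0,0,0]],
    [1,[-0.15,0,0],[0,0,0]],
    [1,[-0.15,0,0],[0,0,0]],
    [1,[0,0,0],[0,0,0]],
    [1,[0,0,0],[0,0,0]]
  ]
}}

```text
time_s: 17.33
ee_pos: [616.0, 133.2, 136.7]
tool_rot: [-3.138, 0.001, 0.553]
contact_force: [0.9, -0.3, 0.2]
gripper_width: 0.6
gripper_force: 0.0
```

{"fn": "jog_arm", "kwargs": {
  "moves": [
    [1,[-0.08,0,0],[0,0,0]],
    [1,[-0.08,0,0],[0,0,0]],
    [1,[-0.08,0,0],[0,0,0]],
    [1,[-0.08,0,0],[0,0,0]],
    [1,[0,0,0],[0,0,0]],
    [1,[0,0,0],[0,0,0]]
  ]
}}

```text
time_s: 17.83
ee_pos: [607.9, 128.2, 136.8]
tool_rot: [-3.138, 0.001, 0.553]
contact_force: [0.4, 0.7, -1.3]
gripper_width: 0.4
gripper_force: 0.0
```

{"fn": "jog_arm", "kwargs": {
  "moves": [
    [1,[-0.06,0,0],[0,0,0]],
    [1,[-0.06,0,0],[0,0,0]],
    [1,[-0.06,0,0],[0,0,0]],
    [1,[0,0,0],[0,0,0]],
    [1,[0,0,0],[0,0,0]]
  ]
}}

```text
time_s: 18.25
ee_pos: [603.3, 125.4, 136.8]
tool_rot: [-3.138, 0.001, 0.553]
contact_force: [0.5, -0.1, 0.1]
gripper_width: 0.9
gripper_force: 0.0
```

{"fn": "jog_arm", "kwargs": {
  "moves": [
    [1,[-0.03,0,0],[0,0,0]],
    [1,[-0.03,0,0],[0,0,0]],
    [1,[-0.03,0,0],[0,0,0]],
    [1,[0,0,0],[0,0,0]],
    [1,[0,0,0],[0,0,0]]
  ]
}}

```text
time_s: 18.67
ee_pos: [601.7, 124.4, 137.4]
tool_rot: [-3.139, -0.001, 0.553]
contact_force: [4.5, 2.5, 2.4]
gripper_width: 0.5
gripper_force: 2.6
```

{"fn": "jog_arm", "kwargs": {
  "moves": [
    [1,[-0.03,0,0],[0,0,0]],
    [1,[-0.03,0,0],[0,0,0]],
    [1,[-0.03,0,0],[0,0,0]],
    [1,[0,0,0],[0,0,0]],
    [1,[0,0,0],[0,0,0]]
  ]
}}

```text
time_s: 19.08
ee_pos: [600.3, 123.4, 138.2]
tool_rot: [-3.139, -0.004, 0.553]
contact_force: [8.9, 5.1, 5.9]
gripper_width: 0.6
gripper_force: 5.3
```

{"fn": "jog_arm", "kwargs": {
  "moves": [
    [1,[-0.04,0,0],[0,0,0]],
    [1,[-0.03,0,0],[0,0,0]],
    [1,[0,0,0],[0,0,0]],
    [1,[0,0,0],[0,0,0]]
  ]
}}

```text
time_s: 19.42
ee_pos: [599.2, 122.6, 138.8]
tool_rot: [-3.14, -0.007, 0.553]
contact_force: [12.4, 7.6, 6.7]
gripper_width: 0.2
gripper_force: 7.5
```

```bash
cat >> h.py <<'E'
def prof(tag,s):
    levers(tag); f=np.load(f"v{tag}.npz"); ex=np.array([np.cos(.549),np.sin(.549)])*s; ey=np.array([ex[1],-ex[0]])*s
    for n,D,c in(("scene",f["da"],cam("scene")),("wrist",f["dw"],cam("wrist"))):
        Q=cloud(c,D); L=Q[...,:2]-np.array([566,102.1]); X=L@ex; Y=L@ey; Z=Q[...,2]
        m=(D>0)&(X>23)&(X<60)&(abs(Y)<9)&(Z>95)&(Z<175)
        for z in range(100,166,6):
            k=m&(abs(Z-z)<3)
            if k.sum()>2: print(n,z,np.percentile(X[k],[5,50,95]).round(1),k.sum())
E
python3 -W ignore -c "
from h import *
prof(5,1)"
```

```text
TCP [599.2 122.6 138.8] [-3.14  -0.007  0.553]
wrist side 1 n 15 X 32.1 33.2 Ymid at X40 X80 [-1.6, nan] z at 40,80 [ 91.6 119.5] tilt angle from vertical 0.96
wrist side -1 n 191 X 63.9 91.9 Ymid at X40 X80 [nan, -0.7] z at 40,80 [93.9 92.1] tilt angle from vertical 1.62
scene boss top z pct [122.7 127.7]
scene side 1 n 23 X 30.1 33.0 Ymid at X40 X80 [nan, nan] z at 40,80 [92.7 65. ] tilt angle from vertical 2.18
scene side -1 n 121 X 31.1 90.5 Ymid at X40 X80 [-3.6, -2.5] z at 40,80 [90.2 92.6] tilt angle from vertical 1.51
scene 100 [23.8 27.9 32.3] 15
scene 106 [23.4 28.7 31.8] 12
scene 112 [23.1 29.3 31.4] 9
scene 118 [26.9 28.  29.1] 4
scene 124 [26.6 27.7 28.8] 6
scene 130 [26.2 28.4 48.2] 9
scene 136 [25.9 35.3 43.5] 10
scene 142 [25.6 27.6 27.9] 5
scene 148 [25.2 25.5 27.4] 5
scene 154 [25.1 27.  29.1] 8
scene 160 [26.7 28.6 30. ] 7
wrist 130 [47.5 48.9 49.3] 25
wrist 136 [47.4 49.  49.4] 85
wrist 142 [47.4 49.  49.5] 102
wrist 148 [47.4 49.  49.4] 124
wrist 154 [47.4 49.  49.5] 122
wrist 160 [47.3 48.9 49.4] 148
```

View pics/s5.png

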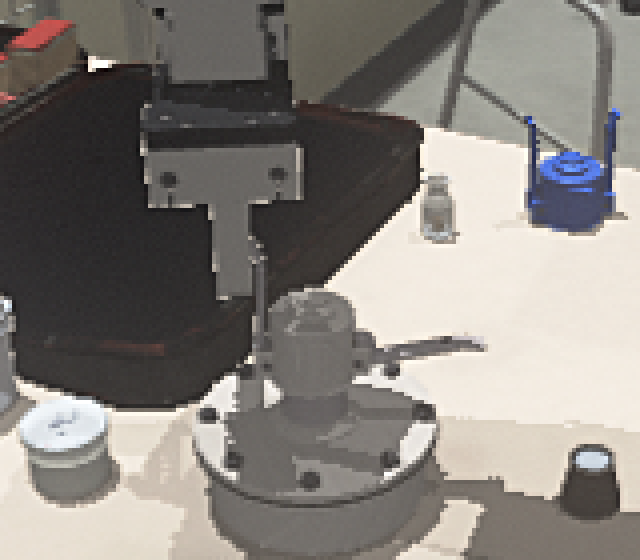

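The + arm now stands upright against the coupling (crop column about 262), but the last push has tipped the coupling a little. I back off and check that it settles.

{"fn": "jog_arm", "kwargs": {
  "moves": [
    [1,[0.1,0,0.04],[0,0,0]],
    [1,[0.2,0,0],[0,0,0]],
    [1,[0.4,0,0],[0,0,0]],
    [1,[0.6,0,0],[0,0,0]],
    [1,[0,0,0],[0,0,0]],
    [1,[0,0,0],[0,0,0]]
  ]
}}

```text
time_s: 20.02
ee_pos: [630.0, 142.1, 134.7]
tool_rot: [-3.138, 0.002, 0.553]
contact_force: [0.1, 0.1, 1.2]
gripper_width: 0.2
gripper_force: 0.0
```

```bash
python3 -W ignore -c "
from h import *
prof(6,1)"
```

```text
TCP [630.  142.1 134.7] [-3.138e+00  2.000e-03  5.530e-01]
wrist boss top z pct [125.5 126.2]
wrist side 1 few
wrist side -1 n 139 X 43.4 61.1 Ymid at X40 X80 [-1.4, nan] z at 40,80 [90.5 96.7] tilt angle from vertical 1.42
scene boss top z pct [122.4 127.2]
scene side 1 n 19 X 30.1 32.4 Ymid at X40 X80 [nan, nan] z at 40,80 [116.3 176.3] tilt angle from vertical 0.59
scene side -1 n 125 X 31.0 91.7 Ymid at X40 X80 [-3.6, -2.6] z at 40,80 [91.4 96.3] tilt angle from vertical 1.45
scene 100 [23.7 25.8 30. ] 14
scene 106 [24.7 29.7 31.7] 7
scene 112 [23.2 28.3 30.8] 8
scene 118 [24.5 29.  31.3] 9
scene 124 [28.6 29.8 30.9] 6
scene 130 [28.4 29.4 30.5] 4
scene 136 [28.  28.2 30.2] 5
scene 142 [27.7 29.9 31.9] 8
scene 148 [27.4 29.3 30.9] 7
scene 154 [29.1 31.2 33.2] 7
scene 160 [30.8 31.9 32.9] 6
```

It settled back: the other arm is at about 1.45 rad, and the + arm is vertical and shut. Next is the − arm. Here I start with the tool tilted so its body stays clear of the shut arm at the end of the swing.

{"fn": "jog_arm", "kwargs": {
  "moves": [
    [0.4,[0,0,-0.8],[0,0,0]],
    [0.4,[0,0,-1],[0,0,0]],
    [0.4,[-0.6,0.02,-0.2],[0,0,0]],
    [0.4,[-0.95,0,0],[0,0,0]],
    [0.4,[-0.95,0,0],[0,0,0]],
    [0.4,[-0.95,0,0],[0,0,0]],
    [0.4,[-0.95,0,0],[0,0,0]],
    [0.4,[-0.73,0,0.5],[0,0,0]],
    [0.4,[0,0,0.6],[0,0,0]],
    [0.4,[0,0,0.4],[0,0,0]]
  ]
}}

```text
time_s: 20.95
ee_pos: [498.1, 59.8, 150.1]
tool_rot: [-3.138, 0.001, 0.552]
contact_force: [0.4, 0.1, -0.5]
gripper_width: 28.0
gripper_force: 0.0
```

{"fn": "jog_arm", "kwargs": {
  "moves": [
    [0.4,[0,0,0],[0,1,0]],
    [0.4,[0,0,0],[0,1,0]],
    [0.4,[0,0,0],[0,1,0]],
    [0.4,[0,0,0],[0,1,0]],
    [0.4,[0,0,0],[0,1,0]],
    [0.4,[0,0,0],[0,1,0]],
    [0.4,[0,0,0],[0,0,0]],
    [0.4,[0,0,0],[0,0,0]]
  ]
}}

```text
time_s: 21.62
ee_pos: [499.0, 60.2, 150.8]
tool_rot: [-3.138, -0.416, 0.55]
contact_force: [0.4, -0.4, 0.3]
gripper_width: 27.9
gripper_force: 0.0
```

{"fn": "jog_arm", "kwargs": {
  "moves": [
    [0.4,[-0.2,-0.03,0.46],[0,0,0]],
    [0.4,[-0.25,0,0.58],[0,0,0]],
    [0.4,[-0.2,0,0.46],[0,0,0]],
    [0.4,[-0.135,0,0.31],[0,0,0]],
    [0.4,[0,0,0],[0,0,0]],
    [0.4,[0,0,0],[0,0,0]]
  ]
}}

```text
time_s: 22.12
ee_pos: [499.7, 62.1, 91.6]
tool_rot: [-3.137, -0.417, 0.551]
contact_force: [0.3, -0.1, 0.3]
gripper_width: 28.5
gripper_force: 0.0
```

{"fn": "jog_arm", "kwargs": {
  "moves": [
    [0.7,[0,0,0],[0,0,0]],
    [0.7,[0,0,0],[0,0,0]],
    [0.9,[0,0,0],[0,0,0]],
    [0.9,[0,0,0],[0,0,0]],
    [1,[0,0,0],[0,0,0]],
    [1,[0,0,0],[0,0,0]]
  ]
}}

```text
time_s: 22.62
ee_pos: [499.8, 61.9, 91.9]
tool_rot: [-3.138, -0.419, 0.551]
contact_force: [1.1, 1.1, 1.5]
gripper_width: 10.5
gripper_force: 30.0
```

{"fn": "jog_arm", "kwargs": {
  "moves": [
    [1,[0.03,0,-0.055],[0,-0.5,0]],
    [1,[0.053,0,-0.099],[0,-0.9,0]],
    [1,[0.053,0,-0.099],[0,-0.9,0]],
    [1,[0.053,0,-0.099],[0,-0.9,0]],
    [1,[0,0,0],[0,0,0]],
    [1,[0,0,0],[0,0,0]]
  ]
}}

```text
time_s: 23.12
ee_pos: [501.5, 63.2, 103.3]
tool_rot: [-3.138, -0.197, 0.553]
contact_force: [3.4, 1.2, 0.3]
gripper_width: 10.6
gripper_force: 30.0
```

{"fn": "jog_arm", "kwargs": {
  "moves": [
    [1,[0.053,0,-0.099],[0,-0.9,0]],
    [1,[0.053,0,-0.099],[0,-0.9,0]],
    [1,[0.053,0,-0.099],[0,-0.9,0]],
    [1,[0.053,0,-0.099],[0,-0.9,0]],
    [1,[0.053,0,-0.099],[0,-0.9,0]],
    [1,[0.053,0,-0.099],[0,-0.9,0]],
    [1,[0.053,0,-0.099],[0,-0.9,0]],
    [1,[0.053,0,-0.099],[0,-0.9,0]],
    [1,[0,0,0],[0,0,0]],
    [1,[0,0,0],[0,0,0]]
  ]
}}

```text
time_s: 23.95
ee_pos: [512.2, 69.8, 125.8]
tool_rot: [-3.136, 0.306, 0.555]
contact_force: [0.1, -0.8, 4.2]
gripper_width: 10.4
gripper_force: 30.0
```

{"fn": "jog_arm", "kwargs": {
  "moves": [
    [1,[0.053,0,-0.099],[0,-0.9,0]],
    [1,[0.053,0,-0.099],[0,-0.9,0]],
    [1,[0.053,0,-0.099],[0,-0.9,0]],
    [1,[0.053,0,-0.099],[0,-0.9,0]],
    [1,[0,0,0],[0,0,0]],
    [1,[0,0,0],[0,0,0]],
    [0.4,[0,0,0],[0,0,0]],
    [0.4,[0,0,0],[0,0,0]],
    [0.4,[0,0,0],[0,0,0]]
  ]
}}

```text
time_s: 24.7
ee_pos: [520.9, 75.0, 134.5]
tool_rot: [-3.136, 0.558, 0.556]
contact_force: [-0.3, -0.2, -0.1]
gripper_width: 26.1
gripper_force: 0.0
```

{"fn": "jog_arm", "kwargs": {
  "moves": [
    [0.4,[0,0,-0.3],[0,0,0]],
    [0.4,[0,0,-0.7],[0,0,0]],
    [0.4,[0,0,-0.7],[0,0,0]],
    [1,[0,0,0],[0,1,0]],
    [1,[0,0,0],[0,1,0]],
    [1,[0,0,0],[0,1,0]],
    [1,[0,0,0],[0,1,0]],
    [1,[0,0,0],[0,1,0]],
    [1,[0,0,0],[0,1,0]],
    [1,[0,0,0],[0,1,0]]
  ]
}}

```text
time_s: 25.53
ee_pos: [544.8, 89.4, 179.0]
tool_rot: [-3.138, 0.065, 0.553]
contact_force: [0.9, -0.9, -0.3]
gripper_width: 0.1
gripper_force: 0.0
```

{"fn": "jog_arm", "kwargs": {
  "moves": [
    [1,[0,0,0],[0,1,0]],
    [1,[0,0,0],[0,0,0]],
    [1,[0,0,0],[0,0,0]]
  ]
}}

```text
time_s: 25.78
ee_pos: [544.3, 89.0, 179.0]
tool_rot: [-3.138, 0.001, 0.552]
contact_force: [0.3, 0.8, -0.5]
gripper_width: 0.8
gripper_force: 0.0
```

{"fn": "jog_arm", "kwargs": {
  "moves": [
    [1,[-0.5,0,0],[0,0,0]],
    [1,[-0.8,0,0],[0,0,0]],
    [1,[-0.7,0,0],[0,0,0]],
    [1,[0,0,0.5],[0,0,0]],
    [1,[0,0,0.6],[0,0,0]],
    [1,[0,0,0.3],[0,0,0]],
    [1,[0,0,0],[0,0,0]],
    [1,[0,0,0],[0,0,0]]
  ]
}}

```text
time_s: 26.45
ee_pos: [493.5, 58.0, 136.2]
tool_rot: [-3.138, 0.002, 0.553]
contact_force: [0.9, 0.6, 0.4]
gripper_width: 0.3
gripper_force: 0.0
```

{"fn": "jog_arm", "kwargs": {
  "moves": [
    [1,[0.15,0,0],[0,0,0]],
    [1,[0.2,0,0],[0,0,0]],
    [1,[0.2,0,0],[0,0,0]],
    [1,[0.2,0,0],[0,0,0]],
    [1,[0.2,0,0],[0,0,0]],
    [1,[0.15,0,0],[0,0,0]],
    [1,[0.08,0,0],[0,0,0]],
    [1,[0,0,0],[0,0,0]],
    [1,[0,0,0],[0,0,0]]
  ]
}}

```text
time_s: 27.2
ee_pos: [523.3, 76.5, 136.0]
tool_rot: [-3.138, 0.001, 0.553]
contact_force: [0.3, -0.5, -0.4]
gripper_width: 0.7
gripper_force: 0.0
```

{"fn": "jog_arm", "kwargs": {
  "moves": [
    [1,[0.06,0,0],[0,0,0]],
    [1,[0.06,0,0],[0,0,0]],
    [1,[0.06,0,0],[0,0,0]],
    [1,[0.04,0,0],[0,0,0]],
    [1,[0,0,0],[0,0,0]],
    [1,[0,0,0],[0,0,0]]
  ]
}}

```text
time_s: 27.7
ee_pos: [529.0, 79.9, 136.1]
tool_rot: [-3.138, 0.001, 0.553]
contact_force: [-0.2, -0.4, -0.1]
gripper_width: 0.2
gripper_force: 0.0
```

{"fn": "jog_arm", "kwargs": {
  "moves": [
    [1,[0.03,0,0],[0,0,0]],
    [1,[0.03,0,0],[0,0,0]],
    [1,[0.03,0,0],[0,0,0]],
    [1,[0,0,0],[0,0,0]],
    [1,[0,0,0],[0,0,0]]
  ]
}}

```text
time_s: 28.12
ee_pos: [530.9, 81.0, 136.4]
tool_rot: [-3.138, 0.002, 0.553]
contact_force: [-6.6, -3.0, 5.8]
gripper_width: 0.4
gripper_force: 3.6
```

{"fn": "jog_arm", "kwargs": {
  "moves": [
    [1,[0.03,0,0],[0,0,0]],
    [1,[0.02,0,0],[0,0,0]],
    [1,[0,0,0],[0,0,0]],
    [1,[0,0,0],[0,0,0]]
  ]
}}

```text
time_s: 28.45
ee_pos: [531.9, 81.5, 136.7]
tool_rot: [-3.138, 0.003, 0.553]
contact_force: [-10.7, -4.9, 9.8]
gripper_width: 0.4
gripper_force: 6.2
```

{"fn": "jog_arm", "kwargs": {
  "moves": [
    [1,[-0.1,0,0],[0,0,0]],
    [1,[-0.3,0,0],[0,0,0]],
    [1,[-0.6,0,0],[0,0,0]],
    [1,[-0.6,0,0],[0,0,0]],
    [1,[-0.3,0,-0.5],[0,0,0]],
    [1,[0,0,-1],[0,0,0]],
    [1,[0,0,-1],[0,0,0]],
    [1,[0,0,0],[0,0,0]],
    [1,[0,0,0],[0,0,0]]
  ]
}}

```text
time_s: 29.2
ee_pos: [484.5, 51.9, 212.4]
tool_rot: [-3.14, -0.002, 0.553]
contact_force: [0.5, 0.1, -0.1]
gripper_width: 0.7
gripper_force: 0.0
```

```bash
python3 -W ignore -c "
from h import *
prof(7,-1)
f=np.load('v7.npz'); D=f['da']; Q=cloud(cam('scene'),D); ex=np.array([np.cos(.549),np.sin(.549)]); ey=np.array([ex[1],-ex[0]]); L=Q[...,:2]-np.array([566,102.1]); X=L@ex; Y=L@ey; Z=Q[...,2]
for z in range(100,166,6):
    k=(D>0)&(X>23)&(X<60)&(abs(Y)<9)&(abs(Z-z)<3); print('+',z,np.median(X[k]).round(1))
"
```

```text
TCP [484.5  51.9 212.4] [-3.14e+00 -2.00e-03  5.53e-01]
wrist boss top z pct [121.6 126.2]
wrist side 1 n 19 X 30.0 32.5 Ymid at X40 X80 [nan, nan] z at 40,80 [97.  99.7] tilt angle from vertical 1.5
wrist side -1 few
scene boss top z pct [122.3 126.8]
scene side 1 n 24 X 30.1 32.8 Ymid at X40 X80 [nan, nan] z at 40,80 [87.5 21.2] tilt angle from vertical 2.6
scene side -1 few
scene 100 [23.2 25.  27.1] 7
scene 106 [23.9 25.  27.2] 6
scene 112 [23.5 25.3 27.4] 7
scene 118 [23.6 25.3 27.5] 7
scene 124 [24.1 25.6 27.6] 6
scene 130 [23.6 25.7 27.8] 8
scene 136 [23.8 25.7 27.9] 7
scene 142 [24.  26.1 28.4] 9
scene 148 [24.1 24.6 27.7] 7
scene 154 [26.3 26.8 29.8] 8
scene 160 [28.3 28.9 31. ] 7
wrist 100 [23.8 23.8 24.7] 3
wrist 142 [24.9 25.3 25.7] 22
wrist 148 [25.6 27.  27.8] 35
wrist 154 [27.7 29.8 32.1] 95
+ 100 26.9
+ 106 28.6
+ 112 30.4
+ 118 29.2
+ 124 28.8
+ 130 30.4
+ 136 30.0
+ 142 28.8
+ 148 29.5
+ 154 32.1
+ 160 32.9
```

View pics/s7.png

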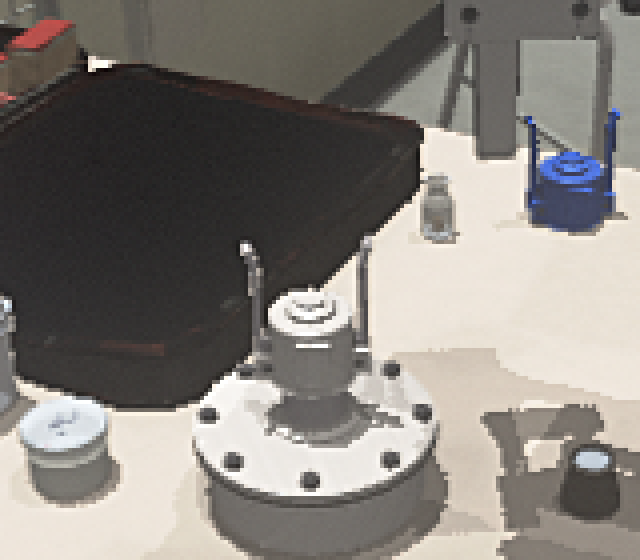

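Both arms stand upright (tips at crop (247,245) and (367,243)), with slopes of about 0.03 rad by depth. The boss top at 126.2 is unchanged, the bystanders are untouched and the gripper is clear. I hand in.

```bash
python3 -c "
from workcell import bot
print(bot.hand_in())"
```

```text
the job is handed in; nothing more can be done
None
```

I handed the job in at about 29 s: by my camera checks the coupling is home on the adaptor, both cam arms are shut one after the other (about 0.03 rad), and the gripper is clear, but the hand-in returned no verdict; pushing the first arm shut briefly tipped the coupling about 0.05 rad (limit 0.06), and it settled back square.

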